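# File the green board into the packed rack

### The job

Take the green paddle board from the wooden drying stand and work it, handle up, into the middle of the packed row in the steel rack, two boards on either side, easing the neighbours apart. Press it gently down until you feel it come to rest on the support bar hidden under the row, whose height differs from time to time: neither left hanging above the bar nor forced. Let go of it, with all the other boards still standing upright in the rack; touch them only with the green board and leave the other things alone.

Things in the scene. Friction and masses are not known exactly. Their poses are not given: they have to be found in the camera images.
- rack: Steel board rack, fixed to the table. Origin on the table, mid-width, in the inner face of the fixed end plate (186 mm wide, y -8..0, top 112 mm). x runs along the boards' width, y along the row from the fixed plate towards the sprung follower plate, z up. The row of four boards fills y 0..48 mm, tops at z 130 mm. End post 74 mm tall at y 125..133 mm.
- rails (a point): Rack frame; midway between the two rails on which the row stands, at the height of their tops (z 40 mm), 24 mm from the fixed plate. Slippery white round rails run along y at x = +-64 mm, inner sides at +-58 mm.
- follower_face (a point): Mid-top of the follower plate's face that touches the row (top 112 mm). The plate slides along rack y, pressing the row on the fixed plate with 3 N plus 1 N per 10 mm; 28 mm travel. Boards between the fixed plate and a new board stay put; those on the follower's side yield along +y.
- under_row (a point): Rack frame, on the table at mid-width, 31 mm from the fixed plate. Above it, hidden under the row, a rubber-topped support bar (30 mm wide, all along the row). Its height differs every time: rubber top 6 to 36 mm above the table, not measured; it must be felt. The rubber yields about 1 mm per 6 N.
- green_board: Green paddle board, 0.18 kg, 14 mm thick (y), blade 90 wide (x) x 110 mm high, then a 34 mm wide handle up to z 190 mm. Origin: centre of lower edge, z up. Lowest 20 mm: wedge from 14 mm to a 3 mm round. Grip across the thickness on the handle 160 mm above the origin, so fingers clear the row. Passes between the rails. Wedging and rubbing resist it with up to about 10 N before it meets the bar.
- drying_stand: Wooden drying stand fixed to the table, 130 x 70 x 42 mm, origin at the centre of its underside; a slot along its own x (16.5 mm wide, floor at z 8 mm, 34 mm deep) in which the green board stands upright, handle up.
- white_board: Board of the row, white plastic, 150 wide (x) x 12 thick (y) x 90 mm tall (z), 0.15 kg. Top edge bevelled on both faces: over the top 16 mm the thickness falls from 11 to a 4 mm round. Origin: centre of its bottom edge. Stands loose on the rails, pressed face to face with its neighbours; colours come in any order.
- red_board: Board of the row, red plastic, 150 wide (x) x 12 thick (y) x 90 mm tall (z), 0.15 kg. Top edge bevelled on both faces: over the top 16 mm the thickness falls from 11 to a 4 mm round. Origin: centre of its bottom edge. Stands loose on the rails, pressed face to face with its neighbours; colours come in any order.
- blue_board: Board of the row, blue plastic, 150 wide (x) x 12 thick (y) x 90 mm tall (z), 0.15 kg. Top edge bevelled on both faces: over the top 16 mm the thickness falls from 11 to a 4 mm round. Origin: centre of its bottom edge. Stands loose on the rails, pressed face to face with its neighbours; colours come in any order.
- yellow_board: Board of the row, yellow plastic, 150 wide (x) x 12 thick (y) x 90 mm tall (z), 0.15 kg. Top edge bevelled on both faces: over the top 16 mm the thickness falls from 11 to a 4 mm round. Origin: centre of its bottom edge. Stands loose on the rails, pressed face to face with its neighbours; colours come in any order.
- white_tub: Tub with white lid, 73 mm diameter, 64 mm tall, origin at the centre of its underside. Bystander.
- blue_tub: White tub with blue lid, 73 mm diameter, 47 mm tall, origin at the centre of its underside. Bystander.
There are look-alikes about, which are no part of the job. Of the things like the green_board, leave any that is orange or pink; of the rest the smaller one is meant.

How it is judged:
By the outcome, as a careful person would: the job done as asked, in the order asked, and still so for the second after the job is handed in, with the robot touching nothing.
It also fails if it takes over 70 s, if anything falls off the work surface, if the arm or the gripper's body presses on something with over 40 N, if the wrist force passes 120 N, or if a joint passes its speed limit or range.

### The arm

A 7-joint arm with a two-finger parallel gripper is mounted at the origin on a cart in front of the work surface, level with it; the furniture and walls round the work are solid. World frame = base frame: x ahead of the robot, y to its left, z up, the work surface at z = 0. Lengths are in mm, angles in rad, forces in N, time in s.
With the tool pointing down it reaches from about 425 to 1025 mm from the base axis. Payload 3.6 kg.
Tool frame: the origin (TCP) lies midway between the tips of the shut fingers; the grasp point (between the pads) lies behind it (env.grasp_offset is the z of the grasp point in the tool frame, in mm); z points along the fingers, y is the direction in which the jaws open and shut (so a half turn about z gives the same grasp; the last joint's range is limited). The gripper opens to 85 mm and grips with 20 to 120 N. Pads are 22 mm wide; open, the fingers measure 114 mm over their backs; the gripper's body (76 mm by 85 mm) begins 54 mm behind the grasp point. The pads swing forward as they close: fully open they stand 13 mm farther back than shut.
Start: joints at [1.056, 0.591, 0.048, 1.609, -0.033, 0.943, -0.034], TCP at [296.819, -661.459, 231.302] pointing down, gripper open.
Joint ranges: [-2.69, 2.69], [-0.47, 2.24], [-1.27, 1.36], [0.19, 2.51], [-1.53, 4.68], [0.08, 2.07], [-3.09, 3.09]. Speed limits (rad/s): [2.57, 2.57, 3.14, 3.14, 3.14, 3.14, 3.14].

### API

Orientations are given as [roll, pitch, yaw] about the fixed x, y, z axes, in that order (R = Rz(yaw) Ry(pitch) Rx(roll)).
In Python, from bench import readout, get_image, env, finder gives the robot as it stands.
- The arm moves only by the tool jog_arm, never from a script. Its argument "deltas" is a list of rows, each a list of 7 numbers: the shift along the tool's x, y, z in mm, then the turn, a rotation vector about the tool's x, y, z in degrees, then the closure, from 0 (fully open) to 1 (shut). A call has 1 to 10 rows; each row is the pose to reach, as a shift and turn from the pose commanded when the call began, along the tool's axes at that moment; what a row does not reach only later rows make up. A row lasts 1/12 s, in which the tool goes at most 41.7 mm and 7.16 degrees, less where a joint would pass 70% of its speed; a pose out of reach is approached as far as the arm can. A call with a gripper value outside its range is refused whole. The fingers move at their own pace and stop on an object; the grip force is fixed at half the most. Time passes only in rows, so rows that repeat a pose let the fingers close. It gives the time, the measured TCP pose, the force and the opening at its end, in the units of the state.
- readout.get_state(): the state, without advancing time (a new reading comes with each control period).
- get_image(name): name is "scene" or "top"; returns a dict with "img" (420x560x3 uint8, red, green, blue), "K" (3x3 intrinsics, pixels), "cam_to_world" (4x4, takes a point from camera to world coordinates). Camera axes: x right, y up, looking along -z (the intrinsics and any distortion apply to the point x, -y, -z); pixel columns grow to the right and rows downward; lengths in mm; the calibration is good to about 2 mm. A picture is of the moment at which its call begins. There is no depth.
- env.job_done(): hands the job in, once; it reports no verdict.
Trained networks look in the newest picture that a camera, given by its name, has taken for a name from the list of things; names that differ only in an ending like _2 or _b are one class to them, and where a whole thing is asked for, a point or a joint stands for the part that bears it (a point fixed in the world has none). Each returns a list of dicts, best first, with "score" (0 to 1); they miss things now and then, are a little off and sometimes report something else, mostly with a low value. They report only what shows in the picture. A call takes as long as a camera call. They do not tell look-alikes from the thing itself.
- finder.cut_out(thing, camera): "pixels" (420x560 bool, what is visible of it) and "xy" ([column, row] in pixels, amid what is visible of it).
The state is a dict: "time_s": time; "qpos": joint angles; "joint_velocities": joint speeds; "joint_efforts": joint torques, N m; "tool_pos": TCP position; "orientation": TCP orientation; "ft_force": force on the tool from outside, world axes, zero at the start; "ft_torque": the same for the moment, N m; "gripper_width": opening from 0.0 (shut) to 1.0 (fully open).
Only numpy, scipy, OpenCV 4.12 (cv2) and the standard library are available. Lean on these libraries where they do the work, as an engineer would, in place of code of your own. Each camera call takes 0.05 s, during which the arm holds its last target.

## Working session

There is one attempt and no reset: what is moved stays moved. The work goes in short steps, Python scripts to look and compute and a tool call to move; the robot and the scene stay as the last step left them, time stands still between calls to the robot, and variables do not carry over. Pictures are saved under pics/ and viewed, and the job is handed in when it is done.

Besides the shell and the picture viewer there is one more tool, called after "Request:" as name(argument=value, ...), one argument or row to a line, values as JSON. jog_arm: Moves the arm, as the interface text tells. Its arguments: {"type":"object","properties":{"deltas":{"type":"array","items":{"type":"array","items":{"type":"number"}}}},"required":["deltas"]}

```bash
ls; mkdir -p pics; python3 - <<'E'
from bench import readout,get_image,env,finder
import cv2,numpy as np
s=readout.get_state();print(s['time_s'],s['tool_pos'],s['orientation'],env.grasp_offset,s['ft_force'],s['gripper_width'])
for c in('scene','top'):
    d=get_image(c);cv2.imwrite(f'pics/{c}0.png',d['img'][:,:,::-1]);np.savez(f'{c}.npz',K=d['K'],T=d['cam_to_world']);print(d.keys(),d['K'],d['cam_to_world'])
    for t in('green_board','rack','rails','follower_face','drying_stand','red_board','white_board','blue_board','yellow_board'):
        print(c,t,[(round(r['score'],2),np.round(r['xy'],1).tolist(),int(r['pixels'].sum())) for r in finder.cut_out(t,c)])
E
```

```text
pics
0.0 [ 296.48242808 -660.7084303   230.14273714] [-3.13937298e+00  1.18318612e-04  4.21867543e-01] -18.700000000000003 [ 0.5212757  -0.88143627  0.66643706] 1.0009728031113152
dict_keys(['img', 'K', 'cam_to_world']) [[437.14797445   0.         277.66994583]
 [  0.         437.14797445 194.28369648]
 [  0.           0.           1.        ]] [[-9.64700829e-01 -2.01410464e-01  1.69664775e-01  6.52060772e+02]
 [ 2.62649447e-01 -6.88947978e-01  6.75548630e-01  6.70356623e+02]
 [-1.91723591e-02  6.96264682e-01  7.17529033e-01  7.86857622e+02]
 [ 0.00000000e+00  0.00000000e+00  0.00000000e+00  1.00000000e+00]]
scene green_board [(0.95, [330.3, 135.7], 803), (0.84, [318.6, 248.7], 1938), (0.69, [390.5, 292.5], 2268), (0.63, [334.6, 197.1], 689)]
scene rack [(0.6, [254.0, 177.7], 3685)]
scene rails [(0.73, [261.6, 176.8], 3926)]
scene follower_face [(0.96, [253.2, 162.0], 1527)]
scene drying_stand [(0.56, [324.9, 276.8], 1443)]
scene red_board [(0.83, [252.3, 147.3], 508)]
scene white_board [(0.78, [234.1, 142.4], 364)]
scene blue_board [(0.75, [251.6, 142.2], 200), (0.48, [321.5, 252.4]
[... 401 characters left out ...]
703e-01  1.33869554e+03]
 [ 0.00000000e+00  0.00000000e+00  0.00000000e+00  1.00000000e+00]]
top green_board [(0.9, [358.6, 273.2], 374), (0.78, [136.4, 257.2], 1188), (0.76, [203.4, 218.4], 575), (0.68, [260.0, 254.3], 422)]
top rack [(0.86, [323.8, 199.2], 1914), (0.25, [245.1, 144.2], 719)]
top rails [(0.76, [324.8, 201.6], 2048), (0.71, [341.1, 193.2], 301)]
top follower_face [(0.96, [332.6, 193.8], 567), (0.69, [343.9, 183.0], 337)]
top drying_stand [(0.86, [214.4, 230.0], 963)]
top red_board [(0.59, [340.2, 186.6], 393)]
top white_board [(0.79, [356.2, 189.0], 369)]
top blue_board [(0.84, [346.2, 186.5], 354)]
top yellow_board [(0.72, [326.3, 197.3], 2044), (0.57, [337.5, 182.3], 344)]
```

View pics/scene0.png

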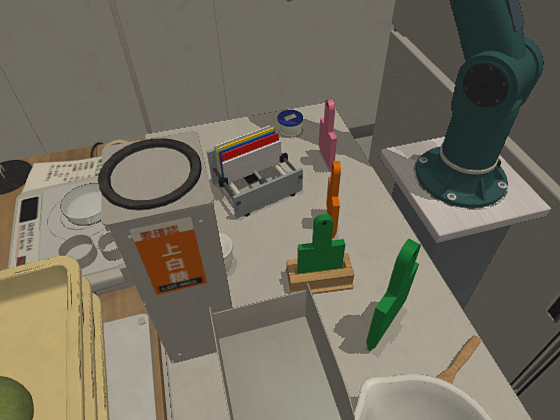

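View pics/top0.png

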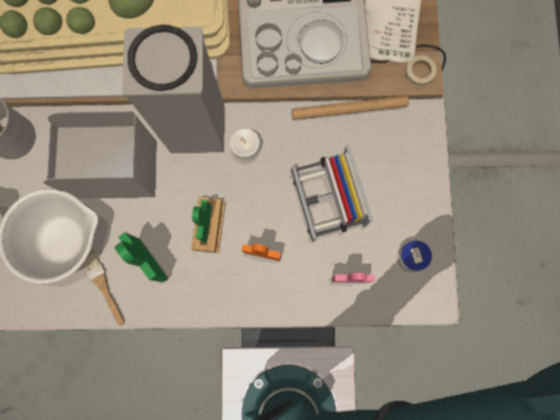

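```bash
python3 - <<'E'
import cv2
a=cv2.imread('pics/top0.png')[130:330,110:400];cv2.imwrite('pics/top0c.png',cv2.resize(a,None,fx=2.75,fy=2.75,interpolation=cv2.INTER_CUBIC))
a=cv2.imread('pics/scene0.png')[110:340,180:440];cv2.imwrite('pics/scene0c.png',cv2.resize(a,None,fx=2.6,fy=2.6,interpolation=cv2.INTER_CUBIC))
E
```

```text
(no output)
```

View pics/top0c.png

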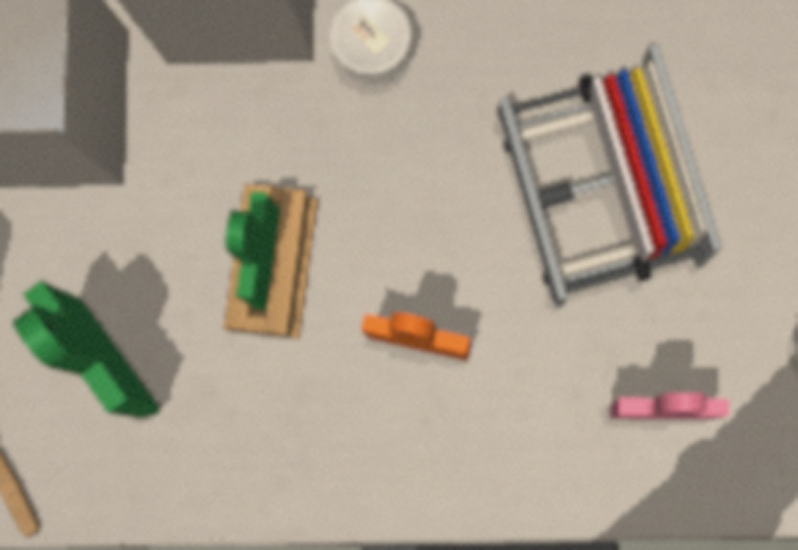

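View pics/scene0c.png

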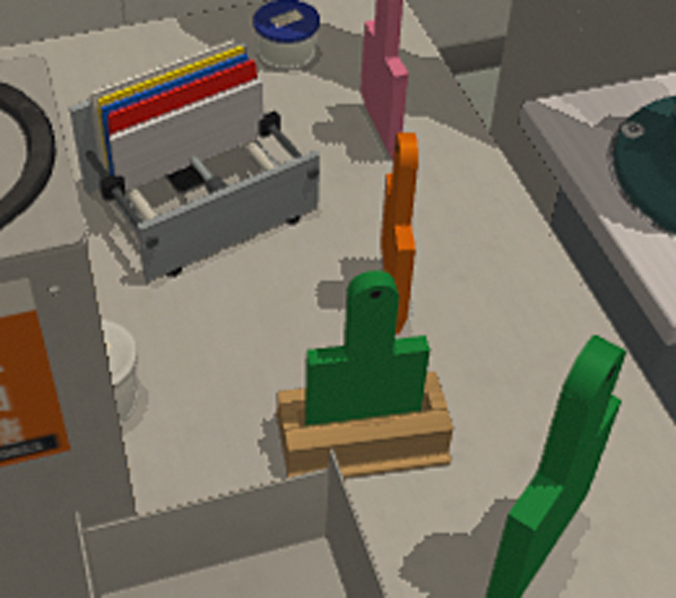

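```bash
cat > h.py <<'E'
import cv2,numpy as np
from scipy.optimize import minimize
cams={c:np.load(f'{c}.npz') for c in('scene','top')}
def proj(c,P):
    K,T=cams[c]['K'],cams[c]['T'];P=np.atleast_2d(P)
    p=(P-T[:3,3])@T[:3,:3]; p=p*[1,-1,-1]; q=p@K.T
    return q[:,:2]/q[:,2:]
def pose(x,y,yaw,P,z=0):
    c,s=np.cos(yaw),np.sin(yaw);P=np.atleast_2d(P).astype(float)
    return np.c_[x+c*P[:,0]-s*P[:,1],y+s*P[:,0]+c*P[:,1],P[:,2]+z]
def prism(prof,x0,x1): # prof (y,z) convex; points of extruded solid
    return np.array([[x,y,z] for x in(x0,x1) for y,z in prof])
def hull(img,c,P,val,S=4,off=(0,0)):
    q=proj(c,P); h=cv2.convexHull(((q-off)*S).astype(np.float32))
    cv2.fillConvexPoly(img,np.round(h*16).astype(np.int32),val,shift=4)
def hsvmask(bgr):
    h=cv2.cvtColor(bgr,cv2.COLOR_BGR2HSV).astype(int);H,Sa,V=h[...,0],h[...,1],h[...,2]
    return {'r':((H<6)|(H>174))&(Sa>130)&(V>60),'b':(H>100)&(H<125)&(Sa>120)&(V>50),'y':(H>20)&(H<32)&(Sa>120)&(V>70),'g':(H>50)&(H<80)&(Sa>120)&(V>30)}
E
cat > fit.py <<'E'
from h import *
im={c:cv2.imread(f'pics/{c}0.png') for c in cams}
M={c:hsvmask(im[c]) for c in cams}
box={'top':(280,130,400,260),'scene':(190,110,320,230)}
def crop(m,b):return m[b[1]:b[3],b[0]:b[2]]
S=4
def board(y): return prism([(y-6,40),(y+6,40),(y-5.5,114),(y+5.5,114),(y-2,129.4),(y+2,129.4),(y,130)],-75,75)
def rr(c,p):
    b=box[c];o=np.zeros(((b[3]-b[1])*S,(b[2]-b[0])*S),np.uint8)
    for y,v in((6,3),(18,2),(30,1),(42,4)): hull(o,c,pose(*p,board(y)),v,S,(b[0]-.0,b[1]))
    hull(o,c,pose(*p,prism([(48,40),(48,112),(54,112),(54,40)],-75,75)),5,S,b[:2])
    return o
def soft(o,v): return cv2.resize((o==v).astype(np.float32),None,fx=1/S,fy=1/S,interpolation=cv2.INTER_AREA)
def cost(p,cs=('scene','top')):
    q=(p[0],p[1],p[2]/100);e=0
    for c in cs:
        o=rr(c,q)
        for k,v in(('r',1),('b',2),('y',3)):
            e+=np.abs(soft(o,v)-crop(M[c][k],box[c])).sum()
    return e
if __name__=='__main__':
    for cs in(('scene','top'),('scene',),('top',)):
        best=None
        for x0 in((530,-200,25),(520,-190,30),(540,-210,20),(525,-215,25)):
            r=minimize(cost,x0,args=(cs,),method='Nelder-Mead',options=dict(initial_simplex=np.array(x0)+np.array([[0,0,0],[25,0,0],[0,25,0],[0,0,10]]),maxiter=300))
            if best is None or r.fun<best.fun:best=r
        print(cs,best.x,best.fun,[ {k:int(crop(M[c][k],box[c]).sum()) for k in 'rby'} for c in cams])
        if len(cs)==2:
            for c in cams:
                p=(best.x[0],best.x[1],best.x[2]/100);a=cv2.resize(crop(im[c],box[c]),None,fx=5,fy=5,interpolation=cv2.INTER_NEAREST)
                for y in(6,18,30,42):
                    q=((proj(c,pose(*p,[[-75,y,130],[75,y,130]]))-box[c][:2]+.5)*5).astype(int);cv2.line(a,tuple(map(int,q[0])),tuple(map(int,q[1])),(0,0,0),1)
                for P in([[-93,0,112],[93,0,112],[93,-8,112],[-93,-8,112]],[[-93,125,74],[93,125,74],[93,133,74],[-93,133,74]]):
                    q=((proj(c,pose(*p,P))-box[c][:2]+.5)*5).astype(int);cv2.polylines(a,[q],True,(255,0,255),1)
                cv2.imwrite(f'pics/fit_{c}.png',a)
E
python3 fit.py
```

```text
('scene', 'top') [ 521.97264994 -159.13933234   24.97168426] 1114.1875 [{'r': 426, 'b': 440, 'y': 197}, {'r': 245, 'b': 188, 'y': 296}]
('scene',) [ 522.37757917 -157.06999382   25.41308398] 706.0625 [{'r': 426, 'b': 440, 'y': 197}, {'r': 245, 'b': 188, 'y': 296}]
('top',) [ 522.50972093 -160.13455025   26.15280476] 330.5625 [{'r': 426, 'b': 440, 'y': 197}, {'r': 245, 'b': 188, 'y': 296}]
```

View pics/fit_top.png

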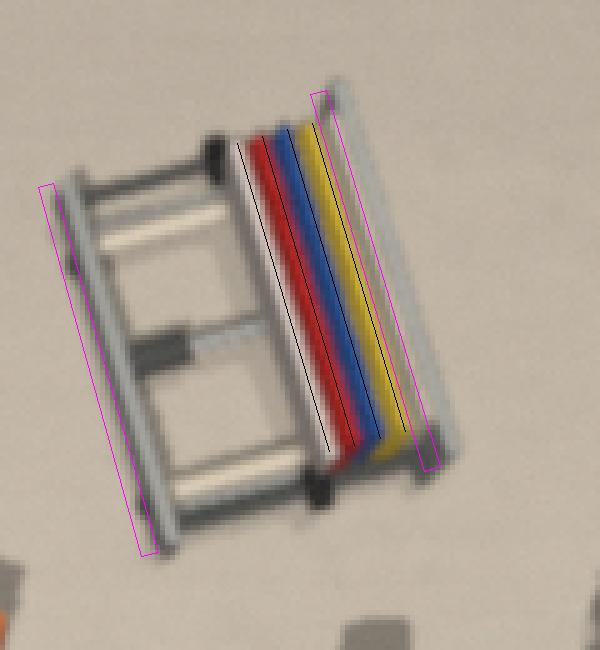

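View pics/fit_scene.png

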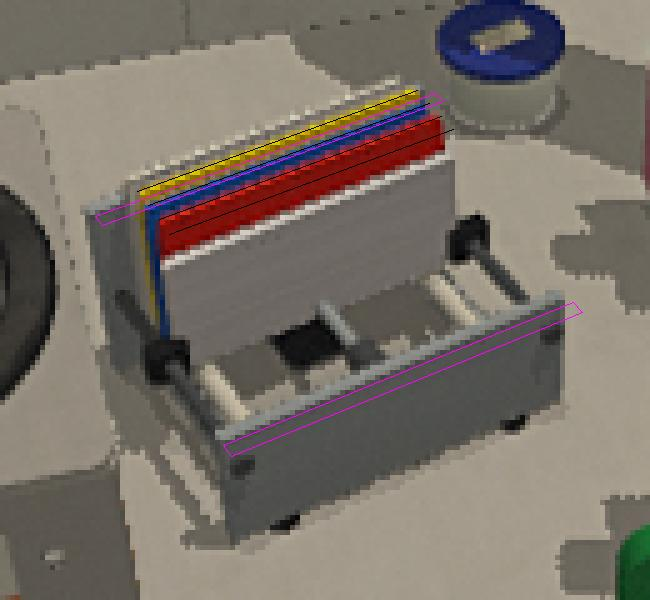

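```bash
sed -i 's/((6,3),(18,2),(30,1),(42,4))/((6,4),(18,3),(30,2),(42,1))/; s/(280,130,400,260)/(280,130,400,260)/' fit.py; sed -i "s/^M={.*/M={c:hsvmask(im[c]) for c in cams}\nM['scene']['b'][:,275:]=0/" fit.py; python3 fit.py
```

```text
('scene', 'top') [ 525.19090206 -170.69139598   25.78687461] 589.5625 [{'r': 426, 'b': 178, 'y': 197}, {'r': 245, 'b': 188, 'y': 296}]
('scene',) [ 525.3412615  -169.59608561   25.50449594] 225.0625 [{'r': 426, 'b': 178, 'y': 197}, {'r': 245, 'b': 188, 'y': 296}]
('top',) [ 525.16064009 -171.65905079   25.81354518] 324.4375 [{'r': 426, 'b': 178, 'y': 197}, {'r': 245, 'b': 188, 'y': 296}]
```

View pics/fit_top.png

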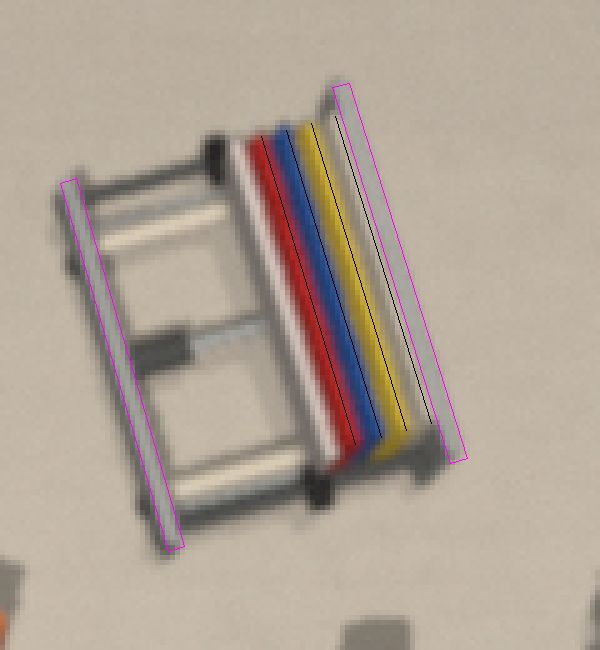

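View pics/fit_scene.png

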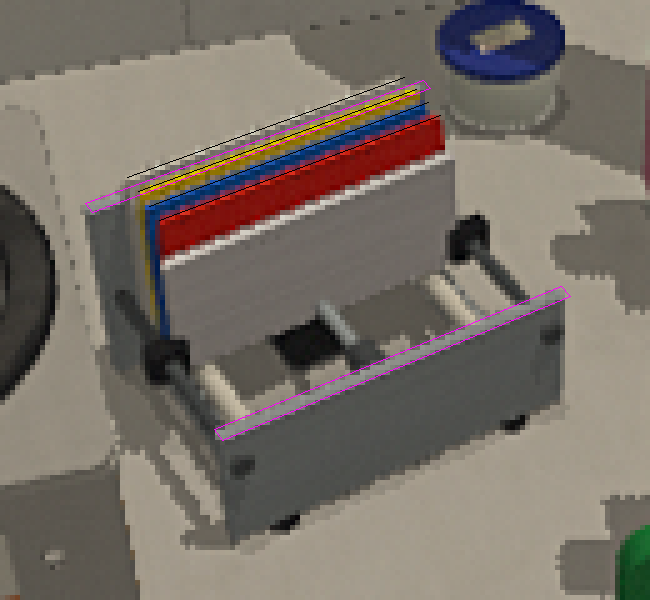

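```bash
cat > fitg.py <<'E'
from h import *
im={c:cv2.imread(f'pics/{c}0.png') for c in cams}
M={c:hsvmask(im[c])['g'] for c in cams}
box={'top':(170,180,240,265),'scene':(275,200,365,300)}
def crop(m,b):return m[b[1]:b[3],b[0]:b[2]]
S=4
blade=prism([(-7,20),(7,20),(-7,110),(7,110)],-45,45)
hand=np.array([[17*np.cos(t),y,173+17*np.sin(t)] for t in np.linspace(0,np.pi,13) for y in(-7,7)]+[[s,y,105] for s in(-17,17) for y in(-7,7)])
def rr(c,p,z):
    b=box[c];o=np.zeros(((b[3]-b[1])*S,(b[2]-b[0])*S),np.uint8)
    for P in(blade,hand):hull(o,c,pose(*p,P,z),1,S,b[:2])
    s=1 if c=='scene' else -1
    hull(o,c,pose(*p,prism([(s*8,0),(s*8,42),(s*35,0),(s*35,42)],-65,65)),0,S,b[:2])
    return o
def cost(p,cs=('scene','top'),z=8):
    e=0
    for c in cs:
        o=rr(c,(p[0],p[1],p[2]/100),z)
        e+=np.abs(cv2.resize(o.astype(np.float32),None,fx=1/S,fy=1/S,interpolation=cv2.INTER_AREA)-crop(M[c],box[c])).sum()
    return e
if __name__=='__main__':
    for cs in(('scene','top'),('scene',),('top',)):
        best=None
        for x0 in((430,150,0),(440,130,-10),(420,160,-20)):
            r=minimize(cost,x0,args=(cs,),method='Nelder-Mead',options=dict(initial_simplex=np.array(x0)+np.array([[0,0,0],[25,0,0],[0,25,0],[0,0,10]]),maxiter=300))
            if best is None or r.fun<best.fun:best=r
        print(cs,best.x,best.fun,[int(crop(M[c],box[c]).sum()) for c in cams])
        if len(cs)==2:
            out=[]
            for c in cams:
                p=(best.x[0],best.x[1],best.x[2]/100);a=cv2.resize(crop(im[c],box[c]),None,fx=5,fy=5,interpolation=cv2.INTER_NEAREST)
                for P in([[-45,7,118],[45,7,118],[45,-7,118],[-45,-7,118]],[[-65,35,42],[65,35,42],[65,-35,42],[-65,-35,42]],np.c_[hand[:26:2,0],hand[:26:2,1]+0,hand[:26:2,2]+8]):
                    q=((proj(c,pose(*p,P))-box[c][:2]+.5)*5).astype(int);cv2.polylines(a,[q],True,(255,0,255),1)
                out.append(cv2.copyMakeBorder(a,0,500-a.shape[0],0,0,0))
            cv2.imwrite('pics/fitg.png',np.hstack(out))
E
python3 fitg.py
```

```text
('scene', 'top') [447.85692101 193.56525511 -10.54109865] 257.375 [1767, 435]
('scene',) [448.25643262 193.71663979 -12.25426507] 106.625 [1767, 435]
('top',) [449.34922939 192.15864613  -1.99179712] 133.375 [1767, 435]
```

View pics/fitg.png

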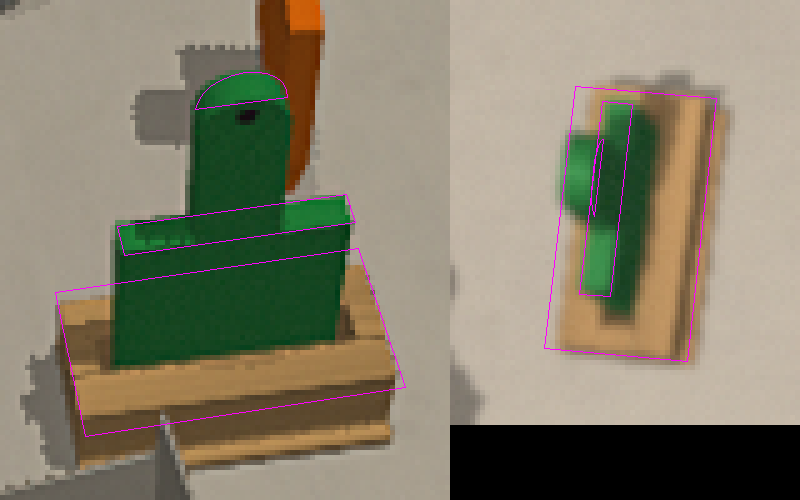

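```bash
cat > fitg2.py <<'E'
import fitg; from fitg import *
def rr(c,p,z,w):
    b=box[c];o=np.zeros(((b[3]-b[1])*S,(b[2]-b[0])*S),np.uint8)
    for P in(blade,hand):hull(o,c,pose(*p,P,z),1,S,b[:2])
    s,g=(1,w[0]) if c=='scene' else (-1,w[1])
    hull(o,c,pose(*p,prism([(s*8,0),(s*8,g),(s*60,0),(s*60,g)],-85,85)),0,S,b[:2])
    return o
def cost(p,cs,z):
    e=0
    for c in cs:
        o=rr(c,(p[0],p[1],p[2]/100),z,p[3:])
        e+=np.abs(cv2.resize(o.astype(np.float32),None,fx=1/S,fy=1/S,interpolation=cv2.INTER_AREA)-crop(M[c],box[c])).sum()
    return e
for z in(4,8,12):
 for cs in(('scene','top'),('scene',),('top',)):
    best=None
    for x0 in((448,193,-10,42,42),(440,190,-5,35,35),(450,190,-12,35,50)):
        x0=np.array(x0,float)
        r=minimize(cost,x0,args=(cs,z),method='Nelder-Mead',options=dict(initial_simplex=np.vstack([x0,x0+np.diag([10,10,8,10,10])]),maxiter=500))
        if best is None or r.fun<best.fun:best=r
    print(z,cs,best.x,best.fun)
E
python3 fitg2.py
```

```text
4 ('scene', 'top') [446.98468019 190.61958933 -11.94115328  38.00741303  73.86029923] 162.0
4 ('scene',) [446.95204869 191.02134931 -12.22755556  38.43882142  63.36747791] 93.3125
4 ('top',) [449.3433093  189.04584098 -12.05876095   5.89338379  82.31028109] 60.4375
8 ('scene', 'top') [448.39998648 193.38979088 -11.57826323  42.21950799  56.39430348] 235.0625
8 ('scene',) [448.25726236 194.26677486 -12.06994376  43.48368801  45.61921585] 103.3125
8 ('top',) [447.26530172 188.73916778 -11.67709857  14.30255411  84.93421801] 62.125
12 ('scene', 'top') [448.65438099 194.40246866 -11.1939852   43.51560968  48.45128771] 315.5625
12 ('scene',) [450.21224864 197.39237334 -11.84951872  48.67517136  41.59102551] 114.875
12 ('top',) [447.80726165 188.10502624 -12.17093893  15.61550708  89.06946723] 63.6875
```

```bash
cat > go.py <<'E'
import sys,numpy as np
from scipy.spatial.transform import Rotation as R
from bench import readout
s=readout.get_state();r=R.from_euler('xyz',s['orientation'])
print('t',round(s['time_s'],2),'pos',np.round(s['tool_pos'],1),'rpy',np.round(s['orientation'],4),'F',np.round(s['ft_force'],1),'M',np.round(s['ft_torque'],2),'w',round(s['gripper_width'],3),'q',np.round(s['qpos'],2))
if len(sys.argv)>4:
    x,y,z,b=map(float,sys.argv[1:5]);t=R.from_euler('xyz',[np.pi,0,b])
    print('shift',np.round(r.inv().apply(np.array([x,y,z])-s['tool_pos']),1),'turn',np.round(np.degrees((r.inv()*t).as_rotvec()),2))
E
python3 go.py 448 191.5 290 -0.12;python3 go.py 448 191.5 149.3 -0.12
```

```text
t 1.0 pos [ 296.8 -661.5  231.3] rpy [3.1415 0.     0.4218] F [ 0.2 -0.3  0.1] M [-0.02 -0.07  0.  ] w 1.001 q [ 1.06  0.59  0.05  1.61 -0.03  0.94 -0.03]
shift [ 487.2 -716.3  -58.7] turn [ 0.   -0.   31.04]
t 1.0 pos [ 296.8 -661.5  231.3] rpy [3.1415 0.     0.4218] F [ 0.2 -0.3  0.1] M [-0.02 -0.07  0.  ] w 1.001 q [ 1.06  0.59  0.05  1.61 -0.03  0.94 -0.03]
shift [ 487.2 -716.3   82. ] turn [ 0.   -0.   31.04]
```

Request:
jog_arm(
  deltas=[
    [20, -20, -65, 0, 0, 0, 0.2],
    [55, -45, -69, 0, 0, 5, 0.3],
    [85, -70, -69, 0, 0, 8, 0.3],
    [115, -95, -69, 0, 0, 10, 0.3],
    [147, -122, -69, 0, 0, 12, 0.3],
    [180, -150, -69, 0, 0, 14, 0.3],
    [212, -177, -69, 0, 0, 16, 0.3],
    [244, -204, -69, 0, 0, 18, 0.3],
    [276, -231, -69, 0, 0, 20, 0.3],
    [308, -258, -69, 0, 0, 20, 0.3],
  ],
)

```text
time_s: 1.83
tool_pos: [465.7, -312.8, 300.7]
orientation: [3.141, -0.001, 0.071]
ft_force: [0.3, -0.9, -0.7]
gripper_width: 0.704
```

```bash
python3 go.py 500 -50 290 -0.05;python3 go.py 448 191.5 270 -0.12
```

```text
t 1.83 pos [ 465.7 -312.8  300.7] rpy [ 3.1411e+00 -6.0000e-04  7.1400e-02] F [ 0.3 -0.9 -0.7] M [ 0.02 -0.09  0.  ] w 0.704 q [ 0.46  0.31  0.06  1.91 -0.02  0.92 -0.97]
shift [  53.  -259.7   10.6] turn [ 0.02 -0.04  6.95]
t 1.83 pos [ 465.7 -312.8  300.7] rpy [ 3.1411e+00 -6.0000e-04  7.1400e-02] F [ 0.3 -0.9 -0.7] M [ 0.02 -0.09  0.  ] w 0.704 q [ 0.46  0.31  0.06  1.91 -0.02  0.92 -0.97]
shift [  18.3 -504.3   30.4] turn [ 0.02 -0.04 10.96]
```

Request:
jog_arm(
  deltas=[
    [5, -35, 0, 0, 0, 1, 0.3],
    [15, -75, 0, 0, 0, 2, 0.3],
    [25, -115, 0, 0, 0, 3, 0.3],
    [35, -155, 0, 0, 0, 4, 0.3],
    [40, -195, 0, 0, 0, 5, 0.3],
    [45, -235, 0, 0, 0, 6, 0.3],
    [45, -275, 0, 0, 0, 7, 0.3],
    [42, -315, 0, 0, 0, 8, 0.3],
    [36, -355, 5, 0, 0, 9, 0.3],
    [30, -395, 15, 0, 0, 10, 0.3],
  ],
)

```text
time_s: 2.67
tool_pos: [466.9, 83.5, 286.5]
orientation: [-3.14, -0.004, -0.103]
ft_force: [0.7, 0.9, -0.7]
gripper_width: 0.7
```

```bash
python3 go.py 448 191.5 210 -0.12
```

```text
t 2.67 pos [466.9  83.5 286.5] rpy [-3.1403 -0.0037 -0.1028] F [ 0.7  0.9 -0.7] M [ 0.05 -0.06  0.01] w 0.7 q [-0.17  0.21 -0.12  2.1   0.03  0.84 -1.98]
shift [ -30.1 -105.4   76.6] turn [-0.07 -0.21  0.98]
```

Request:
jog_arm(
  deltas=[
    [-8, -35, 0, 0, 0, 0.5, 0.3],
    [-18, -70, 0, 0, 0, 1, 0.3],
    [-30, -105, 10, 0, 0, 1, 0.3],
    [-30, -105, 45, 0, 0, 1, 0.3],
    [-30, -105, 70, 0, 0, 1, 0.3],
    [-30, -105, 70, 0, 0, 1, 0.3],
  ],
)

```text
time_s: 3.17
tool_pos: [443.8, 188.2, 211.6]
orientation: [3.137, 0.007, -0.117]
ft_force: [-0.6, -0.8, 0.1]
gripper_width: 0.701
```

```bash
cat > snap.py <<'E'
import sys;from bench import get_image;import cv2
n=sys.argv[1];o=[]
for c in('scene','top'): 
    a=get_image(c)['img'][:,:,::-1];cv2.imwrite(f'pics/{c}{n}.png',a)
E
python3 snap.py 1; python3 go.py 448 191.5 149.3 -0.12
python3 - <<'E'
import cv2,numpy as np
a=cv2.imread('pics/scene1.png')[120:310,260:400];b=cv2.imread('pics/top1.png')[150:280,150:270]
a=cv2.resize(a,None,fx=3,fy=3);b=cv2.resize(b,(0,0),fx=3,fy=3);b=cv2.copyMakeBorder(b,0,a.shape[0]-b.shape[0],0,0,0);cv2.imwrite('pics/c1.png',np.hstack([a,b]))
E
```

```text
t 3.27 pos [446.9 188.6 215.1] rpy [ 3.1405e+00  1.4000e-03 -1.1950e-01] F [-0.1 -0.1  0.7] M [ 0.02 -0.04 -0.01] w 0.7 q [-0.36  0.32 -0.17  2.15  0.08  0.68 -2.27]
shift [ 0.9 -3.1 65.8] turn [0.06 0.08 0.03]
```

View pics/c1.png

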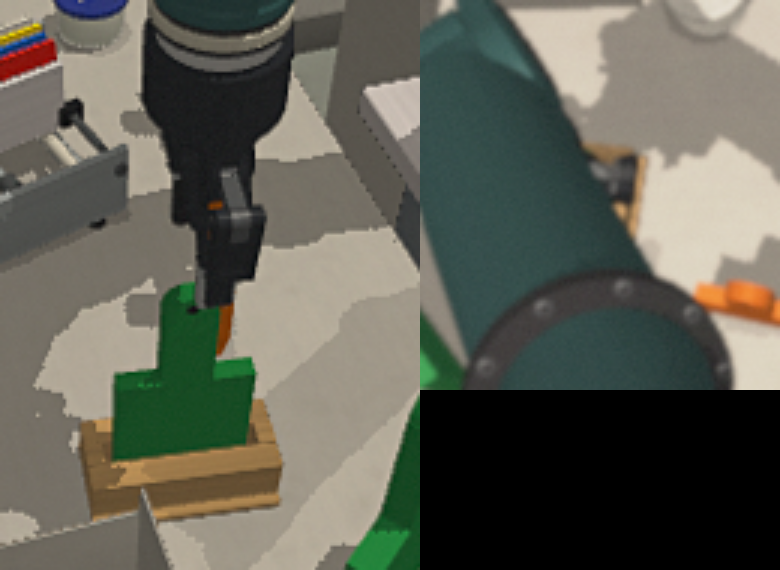

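Request:
jog_arm(
  deltas=[
    [1, -3, 10, 0, 0, 0, 0.3],
    [1, -3, 25, 0, 0, 0, 0.3],
    [1, -3, 40, 0, 0, 0, 0.3],
    [1, -3, 55, 0, 0, 0, 0.3],
    [1, -3, 66, 0, 0, 0, 0.3],
    [1, -3, 66, 0, 0, 0, 0.3],
  ],
)

```text
time_s: 3.77
tool_pos: [448.7, 191.3, 148.6]
orientation: [3.141, 0.001, -0.12]
ft_force: [0.1, -0.3, 0.7]
gripper_width: 0.701
```

```bash
python3 snap.py 2; python3 go.py 448 191.5 149.3 -0.12
python3 - <<'E'
import cv2,numpy as np
a=cv2.imread('pics/scene2.png')[160:300,270:380];a=cv2.resize(a,None,fx=4,fy=4);cv2.imwrite('pics/c2.png',a)
E
```

```text
t 3.87 pos [449.5 191.9 150. ] rpy [-3.1407e+00 -1.4000e-03 -1.2020e-01] F [0.3 0.3 0.2] M [ 0.    0.01 -0.01] w 0.701 q [-0.38  0.43 -0.15  2.2   0.12  0.52 -2.31]
shift [-1.4  0.6  0.7] turn [-0.05 -0.08 -0.01]
```

View pics/c2.png

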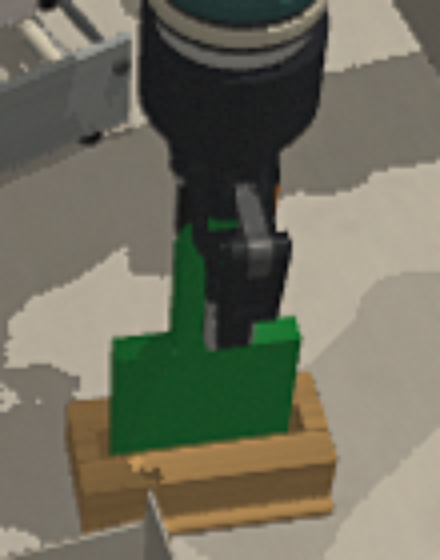

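Request:
jog_arm(
  deltas=[
    [0, 0, 0, 0, 0, 0, 0.5],
    [0, 0, 0, 0, 0, 0, 0.65],
    [0, 0, 0, 0, 0, 0, 0.75],
    [0, 0, 0, 0, 0, 0, 0.8],
  ],
)

```text
time_s: 4.2
tool_pos: [448.9, 192.0, 150.0]
orientation: [-3.141, -0.001, -0.119]
ft_force: [-0.1, 0.6, -0.7]
gripper_width: 0.203
```

Request:
jog_arm(
  deltas=[
    [0, 0, 0, 0, 0, 0, 0.85],
    [0, 0, 0, 0, 0, 0, 0.9],
    [0, 0, 0, 0, 0, 0, 1.0],
    [0, 0, 0, 0, 0, 0, 1.0],
    [0, 0, 0, 0, 0, 0, 1.0],
    [0, 0, 0, 0, 0, 0, 1.0],
  ],
)

```text
time_s: 4.7
tool_pos: [449.1, 192.3, 149.9]
orientation: [-3.141, -0.001, -0.119]
ft_force: [0.3, 0.4, 6.0]
gripper_width: 0.156
```

```bash
python3 go.py 448 191.5 149.3 -0.12
```

```text
t 4.7 pos [449.1 192.3 149.9] rpy [-3.1406e+00 -1.2000e-03 -1.1910e-01] F [0.3 0.4 6. ] M [0.17 0.09 0.02] w 0.156 q [-0.38  0.43 -0.15  2.2   0.12  0.52 -2.31]
shift [-1.   1.   0.6] turn [-0.06 -0.07  0.05]
```

Request:
jog_arm(
  deltas=[
    [0, 0, -5, 0, 0, 0, 1],
    [0, 0, -15, 0, 0, 0, 1],
    [0, 0, -30, 0, 0, 0, 1],
    [0, 0, -50, 0, 0, 0, 1],
    [0, 0, -75, 0, 0, 0, 1],
    [0, 0, -105, 0, 0, 0, 1],
    [0, 0, -140, 0, 0, 0, 1],
    [0, 0, -175, 0, 0, 0, 1],
    [0, 0, -203, 0, 0, 0, 1],
    [0, 0, -203, 0, 0, 0, 1],
  ],
)

```text
time_s: 5.53
tool_pos: [451.0, 192.8, 358.6]
orientation: [-3.136, -0.009, -0.12]
ft_force: [1.3, 0.9, -1.5]
gripper_width: 0.154
```

```bash
python3 snap.py 3; python3 - <<'E'
import numpy as np
b=.258;print(525.2-24*np.sin(b),-170.7+24*np.cos(b))
E
python3 go.py 519.1 -147.5 352 0.258
```

```text
519.0764657824767 -147.4943470532109
t 5.63 pos [448.1 191.2 353.2] rpy [-3.1415e+00 -1.1000e-03 -1.1940e-01] F [ 0.2 -0.  -2.2] M [-0.05 -0.01 -0.02] w 0.154 q [-0.34  0.16 -0.18  1.98  0.03  1.01 -2.23]
shift [110.8 327.9   1.3] turn [ 1.000e-02 -6.000e-02 -2.163e+01]
```

View pics/scene3.png

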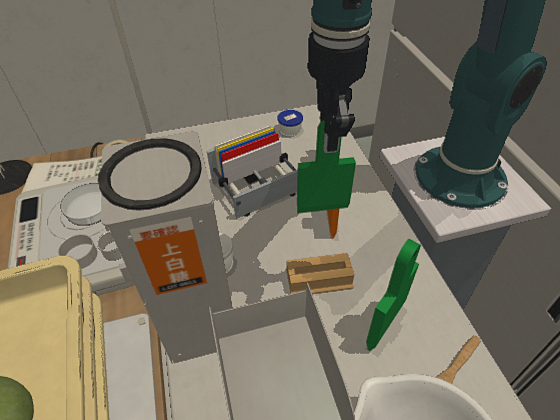

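Board held, hanging upright (pixels ~325,180). Move above the rack.

Request:
jog_arm(
  deltas=[
    [10, 35, 0, 0, 0, -3, 1],
    [25, 73, 0, 0, 0, -6, 1],
    [38, 110, 0, 0, 0, -9, 1],
    [50, 148, 0, 0, 0, -12, 1],
    [63, 186, 0, 0, 0, -15, 1],
    [75, 224, 0, 0, 0, -18, 1],
    [88, 260, 0, 0, 0, -21, 1],
    [100, 295, 0, 0, 0, -21.6, 1],
    [111, 328, 0, 0, 0, -21.6, 1],
    [111, 328, 0, 0, 0, -21.6, 1],
  ],
)

```text
time_s: 6.47
tool_pos: [517.9, -156.6, 349.8]
orientation: [3.138, 0.006, 0.246]
ft_force: [0.6, -0.6, -1.5]
gripper_width: 0.153
```

```bash
python3 go.py 519.1 -147.5 282 0.258
```

```text
t 6.47 pos [ 517.9 -156.6  349.8] rpy [3.1376 0.0058 0.246 ] F [ 0.6 -0.6 -1.5] M [-0.11 -0.03 -0.03] w 0.153 q [ 0.18  0.23  0.03  1.89 -0.    1.02 -1.11]
shift [ 3.8 -8.8 67.8] turn [ 0.23  0.33 -0.69]
```

Request:
jog_arm(
  deltas=[
    [0, 0, 0, 0, 0, 0, 1],
    [0, 0, 10, 0, 0, 0, 1],
    [0, 0, 25, 0, 0, 0, 1],
    [0, 0, 40, 0, 0, 0, 1],
    [0, 0, 55, 0, 0, 0, 1],
    [0, 0, 62, 0, 0, 0, 1],
    [0, 0, 62, 0, 0, 0, 1],
    [0, 0, 62, 0, 0, 0, 1],
  ],
)

```text
time_s: 7.13
tool_pos: [519.1, -145.8, 289.5]
orientation: [-3.14, 0.002, 0.26]
ft_force: [0.3, 0.7, -2.4]
gripper_width: 0.157
```

```bash
python3 snap.py 4; python3 go.py 519.1 -147.5 282 0.258
python3 - <<'E'
import cv2,numpy as np
a=cv2.imread('pics/scene4.png')[60:240,180:320];b=cv2.imread('pics/top4.png')[130:260,270:390]
a=cv2.resize(a,None,fx=3,fy=3);b=cv2.resize(b,(0,0),fx=3,fy=3);b=cv2.copyMakeBorder(b,0,a.shape[0]-b.shape[0],0,0,0);cv2.imwrite('pics/c4.png',np.hstack([a,b]))
E
```

```text
t 7.23 pos [ 520.2 -146.6  290.9] rpy [ 3.1412e+00 -1.1000e-03  2.5870e-01] F [-0.9 -0.3 -2.4] M [0.01 0.   0.01] w 0.153 q [ 0.18  0.29  0.02  1.96 -0.01  0.89 -1.11]
shift [-1.3  0.6  8.9] turn [ 0.02 -0.06  0.04]
```

View pics/c4.png

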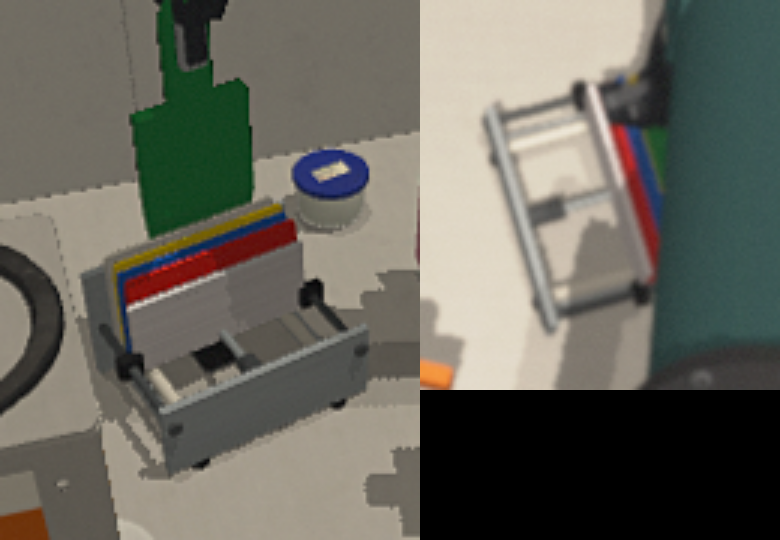

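```bash
cat > ov.py <<'E'
import sys
from h import *
n=sys.argv[1];x,y,z,b=map(float,sys.argv[2:6])
rk=(525.2,-170.7,.258)
B={'scene':(195,75,290,215),'top':(300,130,390,240)}
out=[]
for c in cams:
    im=cv2.imread(f'pics/{c}{n}.png');bb=B[c];a=cv2.resize(im[bb[1]:bb[3],bb[0]:bb[2]],None,fx=4,fy=4,interpolation=cv2.INTER_NEAREST)
    def pl(P,col,cl=True):
        q=((proj(c,P)-bb[:2]+.5)*4).astype(int);cv2.polylines(a,[q],cl,col,1)
    for yy in(-7,7): pl(pose(x,y,b,[[-45,yy,20],[45,yy,20],[45,yy,110],[17,yy,110],[17,yy,185],[-17,yy,185],[-17,yy,110],[-45,yy,110]],z),(255,0,255))
    pl(pose(x,y,b,[[-45,0,0],[45,0,0]],z),(255,255,0))
    for yy in(6,18,30,42): pl(pose(*rk,[[-75,yy,130],[75,yy,130]]),(0,0,0))
    out.append(a)
h=max(a.shape[0] for a in out);cv2.imwrite(f'pics/ov{n}.png',np.hstack([cv2.copyMakeBorder(a,0,h-a.shape[0],0,0,0) for a in out]))
E
python3 ov.py 4 520 -146.5 149 .2587
```

```text
(no output)
```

View pics/ov4.png

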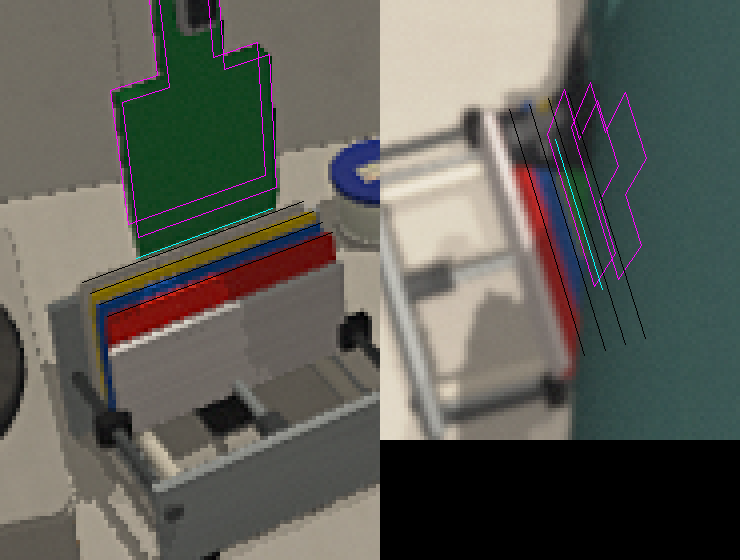

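```bash
cat > chk.py <<'E'
import sys
from h import *
n=sys.argv[1];z=float(sys.argv[2]);yaw=float(sys.argv[3])
m=hsvmask(cv2.imread(f'pics/scene{n}.png'))['g']
b=(205,95,280,145);S=4  # blade only
blade=prism([(-7,20),(7,20),(-7,110),(7,110),(-1.5,0),(1.5,0)],-45,45);hand=prism([(-7,105),(7,105),(-7,190),(7,190)],-17,17)
def cost(p):
    o=np.zeros(((b[3]-b[1])*S,(b[2]-b[0])*S),np.uint8)
    for P in(blade,hand):hull(o,'scene',pose(p[0],p[1],yaw,P,z),1,S,b[:2])
    o=cv2.resize(o.astype(np.float32),None,fx=1/S,fy=1/S,interpolation=cv2.INTER_AREA)
    return np.abs(o-m[b[1]:b[3],b[0]:b[2]]).sum()
x0=np.array([520,-146.5]);r=minimize(cost,x0,method='Nelder-Mead',options=dict(initial_simplex=x0+np.array([[0,0],[5,0],[0,5]])));print(r.x,r.fun)
E
python3 chk.py 4 149 .2587
```

```text
[ 516.65782124 -147.8373138 ] 65.3125
```

Request:
jog_arm(
  deltas=[
    [0, 0, 5, 0, 0, 0, 1],
    [0, 0, 10, 0, 0, 0, 1],
    [0, 0, 15, 0, 0, 0, 1],
    [0, 0, 18, 0, 0, 0, 1],
    [0, 0, 20, 0, 0, 0, 1],
    [0, 0, 22, 0, 0, 0, 1],
    [0, 0, 22, 0, 0, 0, 1],
    [0, 0, 22, 0, 0, 0, 1],
  ],
)

```text
time_s: 7.9
tool_pos: [519.7, -147.1, 268.2]
orientation: [-3.142, 0.0, 0.258]
ft_force: [-0.1, -0.3, -2.1]
gripper_width: 0.16
```

```bash
python3 snap.py 5; python3 go.py 519.1 -146.9 282 0.258; python3 ov.py 5 520 -146.5 128 .2587
cat > fr.py <<'E'
from bench import readout;import numpy as np
b=.258;s=readout.get_state();f=s['ft_force'];p=s['tool_pos']-np.array([525.2,-170.1,0])
print('rackF',round(f[0]*np.cos(b)+f[1]*np.sin(b),1),round(-f[0]*np.sin(b)+f[1]*np.cos(b),1),round(f[2],1),'rackpos',round(p[0]*np.cos(b)+p[1]*np.sin(b),1),round(-p[0]*np.sin(b)+p[1]*np.cos(b),1),'bottom',round(p[2]-141.9,1),'M',np.round(s['ft_torque'],2),'w',round(s['gripper_width'],3))
E
python3 fr.py
```

```text
t 8.0 pos [ 519.8 -147.1  268.5] rpy [ 3.1414e+00 -4.0000e-04  2.5770e-01] F [-0.3  0.3 -2.2] M [-0.01  0.   -0.  ] w 0.154 q [ 0.18  0.31  0.02  1.99 -0.01  0.84 -1.11]
shift [ -0.7  -0.4 -13.5] turn [ 0.01 -0.02 -0.02]
rackF -0.2 0.4 -2.2 rackpos 0.7 23.6 bottom 126.6 M [-0.01  0.   -0.  ] w 0.154
```

View pics/ov5.png

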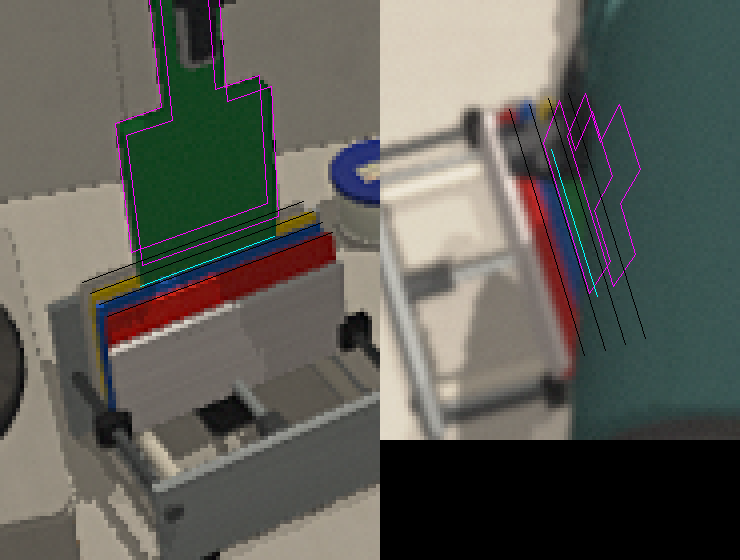

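Request:
jog_arm(
  deltas=[
    [0, 0, 1.5, 0, 0, 0, 1],
    [0, 0, 3, 0, 0, 0, 1],
    [0, 0, 4.5, 0, 0, 0, 1],
    [0, -0.4, 6, 0, 0, 0, 1],
    [0, -0.8, 7.5, 0, 0, 0, 1],
    [0, -1, 8.5, 0, 0, 0, 1],
    [0, -1, 8.5, 0, 0, 0, 1],
  ],
)

```text
time_s: 8.58
tool_pos: [519.8, -146.6, 259.9]
orientation: [3.141, -0.0, 0.258]
ft_force: [0.3, -1.4, -1.3]
gripper_width: 0.159
```

```bash
python3 fr.py
```

```text
rackF -0.1 -1.4 -1.3 rackpos 0.7 24.1 bottom 118.0 M [-0.45 -0.11  0.17] w 0.159
```

Request:
jog_arm(
  deltas=[
    [0, -0.3, 1, 0, 0, 0, 1],
    [0, -0.5, 2, 0, 0, 0, 1],
    [0, -0.8, 3, 0, 0, 0, 1],
    [0, -1, 4, 0, 0, 0, 1],
    [0, -1.3, 5, 0, 0, 0, 1],
    [0, -1.6, 6, 0, 0, 0, 1],
    [0, -1.8, 7, 0, 0, 0, 1],
    [0, -2, 8, 0, 0, 0, 1],
    [0, -2, 8, 0, 0, 0, 1],
  ],
)

```text
time_s: 9.33
tool_pos: [519.2, -144.1, 251.7]
orientation: [3.141, -0.001, 0.258]
ft_force: [1.6, -0.8, 1.1]
gripper_width: 0.155
```

```bash
python3 fr.py
```

```text
rackF 1.4 -1.2 1.1 rackpos 0.8 26.6 bottom 109.8 M [-0.54 -0.33  0.18] w 0.155
```

Request:
jog_arm(
  deltas=[
    [0, -0.4, 1.6, 0, 0, 0, 1],
    [0, -0.7, 3.2, 0, 0, 0, 1],
    [0, -1.1, 4.8, 0, 0, 0, 1],
    [0, -1.4, 6.4, 0, 0, 0, 1],
    [0, -1.7, 8, 0, 0, 0, 1],
    [0, -2.1, 9.6, 0, 0, 0, 1],
    [0, -2.4, 11.2, 0, 0, 0, 1],
    [0, -2.8, 12.8, 0, 0, 0, 1],
    [0, -3.2, 14.4, 0, 0, 0, 1],
    [0, -3.4, 16, 0, 0, 0, 1],
  ],
)

```text
time_s: 10.17
tool_pos: [517.9, -140.5, 235.7]
orientation: [-3.141, 0.0, 0.258]
ft_force: [-1.0, -0.2, 8.1]
gripper_width: 0.156
```

```bash
python3 fr.py; python3 snap.py 6;  python3 ov.py 6 519.5 -141 94 .258
```

```text
rackF -1.0 0.1 8.1 rackpos 0.5 30.5 bottom 93.8 M [-0.19  0.06  0.21] w 0.156
```

View pics/ov6.png

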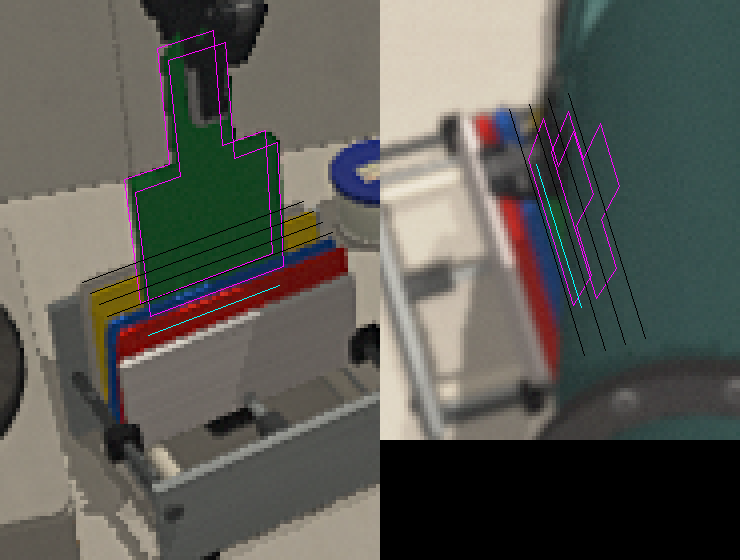

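Request:
jog_arm(
  deltas=[
    [0, -0.2, 2.5, 0, 0, 0, 1],
    [0, -0.4, 5, 0, 0, 0, 1],
    [0, -0.5, 7.5, 0, 0, 0, 1],
    [0, -0.7, 10, 0, 0, 0, 1],
    [0, -0.8, 12.5, 0, 0, 0, 1],
    [0, -0.8, 15, 0, 0, 0, 1],
    [0, -0.8, 17.5, 0, 0, 0, 1],
    [0, -0.8, 20, 0, 0, 0, 1],
  ],
)

```text
time_s: 10.93
tool_pos: [517.8, -140.2, 215.5]
orientation: [3.142, 0.0, 0.258]
ft_force: [0.4, -0.9, 2.4]
gripper_width: 0.153
```

```bash
python3 fr.py
```

```text
rackF 0.1 -1.0 2.4 rackpos 0.5 30.8 bottom 73.6 M [-0.26 -0.05  0.32] w 0.153
```

Request:
jog_arm(
  deltas=[
    [0, 0, 2.5, 0, 0, 0, 1],
    [0, 0, 5, 0, 0, 0, 1],
    [0, 0, 7.5, 0, 0, 0, 1],
    [0, 0, 10, 0, 0, 0, 1],
    [0, 0, 12.5, 0, 0, 0, 1],
    [0, 0, 15, 0, 0, 0, 1],
    [0, 0, 17.5, 0, 0, 0, 1],
    [0, 0, 20, 0, 0, 0, 1],
    [0, 0, 22.5, 0, 0, 0, 1],
    [0, 0, 25, 0, 0, 0, 1],
  ],
)

```text
time_s: 11.77
tool_pos: [517.9, -140.0, 190.6]
orientation: [-3.142, -0.0, 0.258]
ft_force: [0.2, -0.2, 0.3]
gripper_width: 0.154
```

```bash
python3 fr.py
```

```text
rackF 0.1 -0.2 0.3 rackpos 0.6 30.9 bottom 48.7 M [-0.25 -0.07  0.34] w 0.154
```

Now slow: 2 mm per call-group, from bottom 48 to 38, then 1 mm steps.

Request:
jog_arm(
  deltas=[
    [0, 0, 1.5, 0, 0, 0, 1],
    [0, 0, 3, 0, 0, 0, 1],
    [0, 0, 4.5, 0, 0, 0, 1],
    [0, 0, 6, 0, 0, 0, 1],
    [0, 0, 7.5, 0, 0, 0, 1],
    [0, 0, 9, 0, 0, 0, 1],
  ],
)

```text
time_s: 12.27
tool_pos: [517.9, -140.0, 181.7]
orientation: [-3.142, -0.0, 0.258]
ft_force: [-0.5, -0.3, 0.9]
gripper_width: 0.157
```

Request:
jog_arm(
  deltas=[
    [0, 0, 0.7, 0, 0, 0, 1],
    [0, 0, 1.4, 0, 0, 0, 1],
    [0, 0, 2, 0, 0, 0, 1],
  ],
)

```text
time_s: 12.52
tool_pos: [517.9, -140.0, 179.8]
orientation: [-3.141, -0.0, 0.258]
ft_force: [0.3, -0.3, 0.9]
gripper_width: 0.155
```

Request:
jog_arm(
  deltas=[
    [0, 0, 0.5, 0, 0, 0, 1],
    [0, 0, 1, 0, 0, 0, 1],
    [0, 0, 1.5, 0, 0, 0, 1],
  ],
)

```text
time_s: 12.77
tool_pos: [517.9, -140.0, 178.3]
orientation: [-3.142, -0.0, 0.258]
ft_force: [-0.2, 0.4, 1.1]
gripper_width: 0.156
```

Request:
jog_arm(
  deltas=[
    [0, 0, 0.5, 0, 0, 0, 1],
    [0, 0, 1, 0, 0, 0, 1],
    [0, 0, 1.5, 0, 0, 0, 1],
  ],
)

```text
time_s: 13.02
tool_pos: [517.9, -140.0, 176.8]
orientation: [-3.142, -0.0, 0.258]
ft_force: [0.9, 0.7, 1.7]
gripper_width: 0.155
```

Request:
jog_arm(
  deltas=[
    [0, 0, 0.5, 0, 0, 0, 1],
    [0, 0, 1, 0, 0, 0, 1],
    [0, 0, 1, 0, 0, 0, 1],
  ],
)

```text
time_s: 13.27
tool_pos: [517.8, -140.0, 175.7]
orientation: [-3.141, 0.0, 0.258]
ft_force: [0.3, 1.3, 0.6]
gripper_width: 0.155
```

Request:
jog_arm(
  deltas=[
    [0, 0, 0.5, 0, 0, 0, 1],
    [0, 0, 1, 0, 0, 0, 1],
    [0, 0, 1, 0, 0, 0, 1],
  ],
)

```text
time_s: 13.52
tool_pos: [517.8, -140.0, 174.7]
orientation: [-3.141, 0.0, 0.258]
ft_force: [1.1, 1.0, 0.5]
gripper_width: 0.156
```

Request:
jog_arm(
  deltas=[
    [0, 0, 0.5, 0, 0, 0, 1],
    [0, 0, 1, 0, 0, 0, 1],
    [0, 0, 1, 0, 0, 0, 1],
  ],
)

```text
time_s: 13.77
tool_pos: [517.8, -140.1, 173.7]
orientation: [-3.142, 0.0, 0.258]
ft_force: [0.3, 0.5, 1.3]
gripper_width: 0.158
```

Request:
jog_arm(
  deltas=[
    [0, 0, 0.5, 0, 0, 0, 1],
    [0, 0, 1, 0, 0, 0, 1],
    [0, 0, 1, 0, 0, 0, 1],
  ],
)

```text
time_s: 14.02
tool_pos: [517.8, -140.1, 172.7]
orientation: [-3.141, 0.0, 0.258]
ft_force: [-0.7, 0.7, 1.0]
gripper_width: 0.154
```

```bash
python3 fr.py
```

```text
rackF -0.5 0.9 1.0 rackpos 0.5 30.9 bottom 30.8 M [ 0.01 -0.09  0.37] w 0.154
```

Request:
jog_arm(
  deltas=[
    [0, 0, 0.5, 0, 0, 0, 1],
    [0, 0, 1, 0, 0, 0, 1],
    [0, 0, 1, 0, 0, 0, 1],
  ],
)

```text
time_s: 14.27
tool_pos: [517.8, -140.1, 171.7]
orientation: [-3.141, 0.0, 0.258]
ft_force: [0.7, 1.1, 0.7]
gripper_width: 0.153
```

Request:
jog_arm(
  deltas=[
    [0, 0, 0.5, 0, 0, 0, 1],
    [0, 0, 1, 0, 0, 0, 1],
    [0, 0, 1, 0, 0, 0, 1],
  ],
)

```text
time_s: 14.52
tool_pos: [517.8, -140.1, 170.7]
orientation: [-3.142, 0.0, 0.258]
ft_force: [-0.3, 2.0, 1.6]
gripper_width: 0.156
```

Request:
jog_arm(
  deltas=[
    [0, 0, 0.5, 0, 0, 0, 1],
    [0, 0, 1, 0, 0, 0, 1],
    [0, 0, 1, 0, 0, 0, 1],
  ],
)

```text
time_s: 14.77
tool_pos: [517.8, -140.1, 169.7]
orientation: [-3.142, 0.0, 0.258]
ft_force: [-0.3, 1.4, 0.7]
gripper_width: 0.157
```

Request:
jog_arm(
  deltas=[
    [0, -0.2, 0.5, 0, 0, 0, 1],
    [0, -0.2, 1, 0, 0, 0, 1],
    [0, -0.2, 1, 0, 0, 0, 1],
  ],
)

```text
time_s: 15.02
tool_pos: [517.8, -140.1, 168.7]
orientation: [3.141, -0.0, 0.258]
ft_force: [-0.7, 0.6, 1.3]
gripper_width: 0.16
```

Request:
jog_arm(
  deltas=[
    [0, 0, 0.5, 0, 0, 0, 1],
    [0, 0, 1, 0, 0, 0, 1],
    [0, 0, 1, 0, 0, 0, 1],
  ],
)

```text
time_s: 15.27
tool_pos: [517.8, -140.0, 167.7]
orientation: [3.141, 0.0, 0.258]
ft_force: [0.6, 0.2, -0.0]
gripper_width: 0.157
```

Request:
jog_arm(
  deltas=[
    [0, 0, 0.5, 0, 0, 0, 1],
    [0, 0, 1, 0, 0, 0, 1],
    [0, 0, 1, 0, 0, 0, 1],
  ],
)

```text
time_s: 15.52
tool_pos: [517.8, -140.0, 166.7]
orientation: [3.141, 0.0, 0.258]
ft_force: [0.3, -0.2, 0.0]
gripper_width: 0.155
```

Request:
jog_arm(
  deltas=[
    [0, 0, 0.5, 0, 0, 0, 1],
    [0, 0, 1, 0, 0, 0, 1],
    [0, 0, 1, 0, 0, 0, 1],
  ],
)

```text
time_s: 15.77
tool_pos: [517.8, -140.0, 165.7]
orientation: [3.142, -0.0, 0.258]
ft_force: [-0.0, 1.5, 1.2]
gripper_width: 0.155
```

Request:
jog_arm(
  deltas=[
    [0, 0, 0.5, 0, 0, 0, 1],
    [0, 0, 1, 0, 0, 0, 1],
    [0, 0, 1, 0, 0, 0, 1],
  ],
)

```text
time_s: 16.02
tool_pos: [517.8, -140.0, 164.7]
orientation: [3.141, -0.0, 0.258]
ft_force: [1.0, 1.8, 0.3]
gripper_width: 0.153
```

Request:
jog_arm(
  deltas=[
    [0, 0, 0.5, 0, 0, 0, 1],
    [0, 0, 1, 0, 0, 0, 1],
    [0, 0, 1, 0, 0, 0, 1],
  ],
)

```text
time_s: 16.27
tool_pos: [517.8, -140.0, 163.7]
orientation: [3.142, 0.0, 0.258]
ft_force: [0.4, 1.3, 0.1]
gripper_width: 0.153
```

Request:
jog_arm(
  deltas=[
    [0, -0.2, 0.5, 0, 0, 0, 1],
    [0, -0.2, 1, 0, 0, 0, 1],
    [0, -0.2, 1, 0, 0, 0, 1],
  ],
)

```text
time_s: 16.52
tool_pos: [517.8, -139.9, 162.7]
orientation: [3.141, -0.0, 0.258]
ft_force: [0.4, -0.7, 0.3]
gripper_width: 0.155
```

Request:
jog_arm(
  deltas=[
    [0, 0, 0.5, 0, 0, 0, 1],
    [0, 0, 1, 0, 0, 0, 1],
    [0, 0, 1, 0, 0, 0, 1],
  ],
)

```text
time_s: 16.77
tool_pos: [517.8, -139.9, 161.7]
orientation: [3.141, -0.0, 0.258]
ft_force: [0.5, -0.4, 0.1]
gripper_width: 0.156
```

Request:
jog_arm(
  deltas=[
    [0, 0, 0.5, 0, 0, 0, 1],
    [0, 0, 1, 0, 0, 0, 1],
    [0, 0, 1, 0, 0, 0, 1],
  ],
)

```text
time_s: 17.02
tool_pos: [517.8, -139.9, 160.7]
orientation: [3.141, -0.0, 0.258]
ft_force: [0.5, -1.0, 1.1]
gripper_width: 0.156
```

```bash
python3 fr.py
```

```text
rackF 0.2 -1.1 1.1 rackpos 0.5 31.1 bottom 18.8 M [-0.39 -0.26  0.39] w 0.156
```

```bash
python3 snap.py 7;  python3 ov.py 7 517.8 -139.9 18.8 .258
```

```text
(no output)
```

View pics/ov7.png

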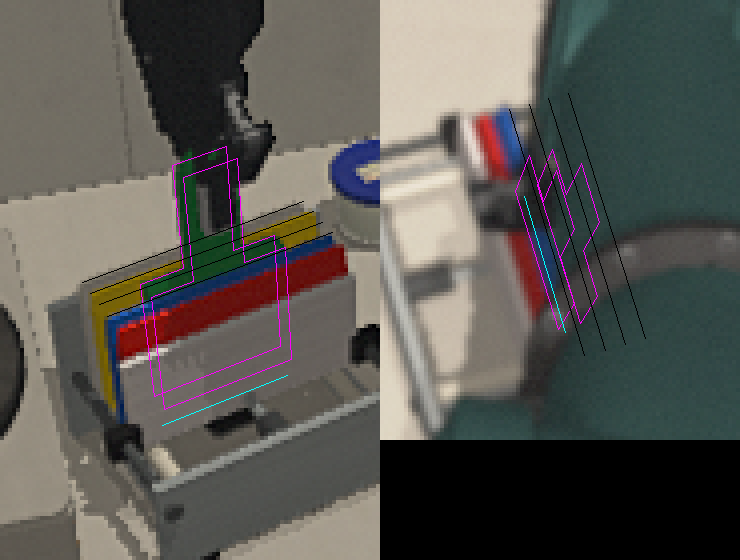

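Blade shoulder (≈scene px 230–265, 135) matches the projected pose: no slip. Continue down.

Request:
jog_arm(
  deltas=[
    [0, 0, 0.5, 0, 0, 0, 1],
    [0, 0, 1, 0, 0, 0, 1],
    [0, 0, 1, 0, 0, 0, 1],
  ],
)

```text
time_s: 17.37
tool_pos: [517.8, -139.9, 159.7]
orientation: [3.141, -0.0, 0.258]
ft_force: [0.1, -0.2, 1.0]
gripper_width: 0.156
```

Request:
jog_arm(
  deltas=[
    [0, 0, 0.5, 0, 0, 0, 1],
    [0, 0, 1, 0, 0, 0, 1],
    [0, 0, 1, 0, 0, 0, 1],
  ],
)

```text
time_s: 17.62
tool_pos: [517.8, -139.9, 158.7]
orientation: [3.141, -0.0, 0.258]
ft_force: [1.5, -1.5, -0.0]
gripper_width: 0.152
```

Request:
jog_arm(
  deltas=[
    [0, 0, 0.5, 0, 0, 0, 1],
    [0, 0, 1, 0, 0, 0, 1],
    [0, 0, 1, 0, 0, 0, 1],
  ],
)

```text
time_s: 17.87
tool_pos: [517.8, -139.8, 157.7]
orientation: [3.141, -0.0, 0.258]
ft_force: [-0.2, -1.3, -0.1]
gripper_width: 0.157
```

Request:
jog_arm(
  deltas=[
    [0, 0.1, 0.5, 0, 0, 0, 1],
    [0, 0.1, 1, 0, 0, 0, 1],
    [0, 0.1, 1, 0, 0, 0, 1],
  ],
)

```text
time_s: 18.12
tool_pos: [517.8, -139.9, 156.7]
orientation: [3.142, 0.0, 0.258]
ft_force: [0.8, -0.8, -0.2]
gripper_width: 0.157
```

Request:
jog_arm(
  deltas=[
    [0, 0, 0.5, 0, 0, 0, 1],
    [0, 0, 1, 0, 0, 0, 1],
    [0, 0, 1, 0, 0, 0, 1],
  ],
)

```text
time_s: 18.37
tool_pos: [517.7, -139.9, 155.7]
orientation: [3.142, 0.0, 0.258]
ft_force: [0.1, -1.4, 0.4]
gripper_width: 0.152
```

Request:
jog_arm(
  deltas=[
    [0, 0, 0.5, 0, 0, 0, 1],
    [0, 0, 1, 0, 0, 0, 1],
    [0, 0, 1, 0, 0, 0, 1],
  ],
)

```text
time_s: 18.62
tool_pos: [517.7, -139.9, 154.7]
orientation: [3.142, 0.0, 0.258]
ft_force: [0.6, -0.9, 1.0]
gripper_width: 0.158
```

Request:
jog_arm(
  deltas=[
    [0, 0, 0.5, 0, 0, 0, 1],
    [0, 0, 1, 0, 0, 0, 1],
    [0, 0, 1, 0, 0, 0, 1],
  ],
)

```text
time_s: 18.87
tool_pos: [517.7, -139.9, 153.7]
orientation: [3.142, 0.0, 0.258]
ft_force: [-0.2, -1.0, 0.6]
gripper_width: 0.158
```

Request:
jog_arm(
  deltas=[
    [0, 0, 0.5, 0, 0, 0, 1],
    [0, 0, 1, 0, 0, 0, 1],
    [0, 0, 1, 0, 0, 0, 1],
  ],
)

```text
time_s: 19.12
tool_pos: [517.7, -139.8, 152.7]
orientation: [-3.142, 0.0, 0.258]
ft_force: [1.1, -1.5, -0.4]
gripper_width: 0.155
```

```bash
python3 fr.py
```

```text
rackF 0.6 -1.7 -0.4 rackpos 0.5 31.2 bottom 10.8 M [-0.59 -0.29  0.32] w 0.155
```

Request:
jog_arm(
  deltas=[
    [0, 0.1, 0.5, 0, 0, 0, 1],
    [0, 0.1, 1, 0, 0, 0, 1],
    [0, 0.1, 1, 0, 0, 0, 1],
  ],
)

```text
time_s: 19.37
tool_pos: [517.8, -139.9, 151.7]
orientation: [-3.142, 0.0, 0.258]
ft_force: [0.2, -1.8, -0.1]
gripper_width: 0.155
```

Request:
jog_arm(
  deltas=[
    [0, 0, 0.5, 0, 0, 0, 1],
    [0, 0, 1, 0, 0, 0, 1],
    [0, 0, 1, 0, 0, 0, 1],
  ],
)

```text
time_s: 19.62
tool_pos: [517.7, -139.9, 150.7]
orientation: [-3.141, 0.0, 0.258]
ft_force: [0.4, -0.9, -0.3]
gripper_width: 0.154
```

Request:
jog_arm(
  deltas=[
    [0, 0, 0.5, 0, 0, 0, 1],
    [0, 0, 1, 0, 0, 0, 1],
    [0, 0, 1, 0, 0, 0, 1],
  ],
)

```text
time_s: 19.87
tool_pos: [517.8, -139.9, 149.8]
orientation: [-3.142, 0.0, 0.258]
ft_force: [1.1, -1.1, 0.8]
gripper_width: 0.153
```

Request:
jog_arm(
  deltas=[
    [0, 0, 0.5, 0, 0, 0, 1],
    [0, 0, 1, 0, 0, 0, 1],
    [0, 0, 1, 0, 0, 0, 1],
  ],
)

```text
time_s: 20.12
tool_pos: [517.9, -139.9, 149.1]
orientation: [-3.142, -0.0, 0.258]
ft_force: [-0.8, -1.2, 4.3]
gripper_width: 0.153
```

Request:
jog_arm(
  deltas=[
    [0, 0, 0.3, 0, 0, 0, 1],
    [0, 0, 0.6, 0, 0, 0, 1],
    [0, 0, 0.6, 0, 0, 0, 1],
  ],
)

```text
time_s: 20.37
tool_pos: [518.0, -139.8, 148.7]
orientation: [-3.142, -0.0, 0.258]
ft_force: [-0.8, 0.3, 6.4]
gripper_width: 0.155
```

Request:
jog_arm(
  deltas=[
    [0, 0, 0.4, 0, 0, 0, 1],
    [0, 0, 0.4, 0, 0, 0, 1],
    [0, 0, 0.4, 0, 0, 0, 1],
    [0, 0, 0.4, 0, 0, 0, 1],
  ],
)

```text
time_s: 20.7
tool_pos: [518.0, -139.8, 148.5]
orientation: [-3.142, -0.0, 0.258]
ft_force: [-0.5, -1.3, 7.7]
gripper_width: 0.157
```

Request:
jog_arm(
  deltas=[
    [0, 0, 0, 0, 0, 0, 0.6],
    [0, 0, 0, 0, 0, 0, 0.5],
    [0, 0, 0, 0, 0, 0, 0.5],
    [0, 0, 0, 0, 0, 0, 0.5],
  ],
)

```text
time_s: 21.03
tool_pos: [517.1, -139.7, 147.3]
orientation: [-3.141, 0.001, 0.257]
ft_force: [1.2, 1.0, 0.4]
gripper_width: 0.494
```

```bash
python3 fr.py; python3 snap.py 8;  python3 ov.py 8 517.8 -139.9 6.6 .258
```

```text
rackF 1.4 0.6 0.4 rackpos -0.0 31.5 bottom 5.4 M [0.   0.03 0.07] w 0.494
```

View pics/ov8.png

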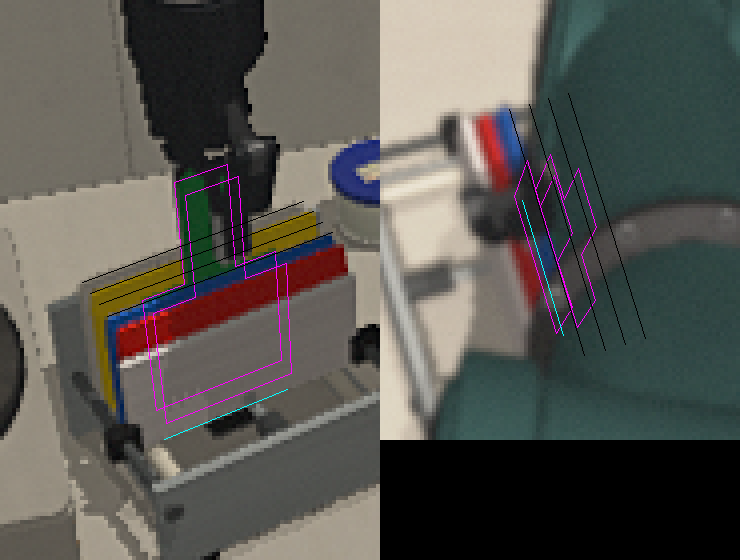

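Released; board stayed. Withdraw straight up, then back aside and check.

Request:
jog_arm(
  deltas=[
    [0, 0, -5, 0, 0, 0, 0.5],
    [0, 0, -15, 0, 0, 0, 0.5],
    [0, 0, -30, 0, 0, 0, 0.5],
    [0, 0, -50, 0, 0, 0, 0.5],
    [0, 0, -75, 0, 0, 0, 0.5],
    [0, 0, -105, 0, 0, 0, 0.5],
    [0, 0, -130, 0, 0, 0, 0.5],
    [-10, 30, -150, 0, 0, 0, 0.5],
    [-20, 65, -170, 0, 0, 0, 0.5],
    [-30, 100, -180, 0, 0, 0, 0.5],
  ],
)

```text
time_s: 21.97
tool_pos: [515.5, -245.0, 332.1]
orientation: [3.139, -0.005, 0.261]
ft_force: [-0.5, -0.8, -0.5]
gripper_width: 0.499
```

Request:
jog_arm(
  deltas=[
    [0, 35, 0, 0, 0, 0, 0.5],
    [0, 70, 0, 0, 0, 0, 0.5],
    [0, 105, 0, 0, 0, 0, 0.5],
    [0, 140, 0, 0, 0, 0, 0.5],
    [0, 140, 0, 0, 0, 0, 0.5],
    [0, 140, 0, 0, 0, 0, 0.5],
  ],
)

```text
time_s: 22.47
tool_pos: [549.2, -382.3, 328.2]
orientation: [3.141, 0.0, 0.253]
ft_force: [-0.1, 0.7, 0.4]
gripper_width: 0.501
```

```bash
python3 go.py; python3 snap.py 9;  python3 ov.py 9 517.8 -139.9 7.5 .258
```

```text
t 22.47 pos [ 549.2 -382.3  328.2] rpy [3.1406e+00 3.0000e-04 2.5330e-01] F [-0.1  0.7  0.4] M [ 0.08 -0.03 -0.02] w 0.501 q [ 0.47  0.43  0.1   1.65 -0.05  1.06 -0.73]
```

View pics/ov9.png

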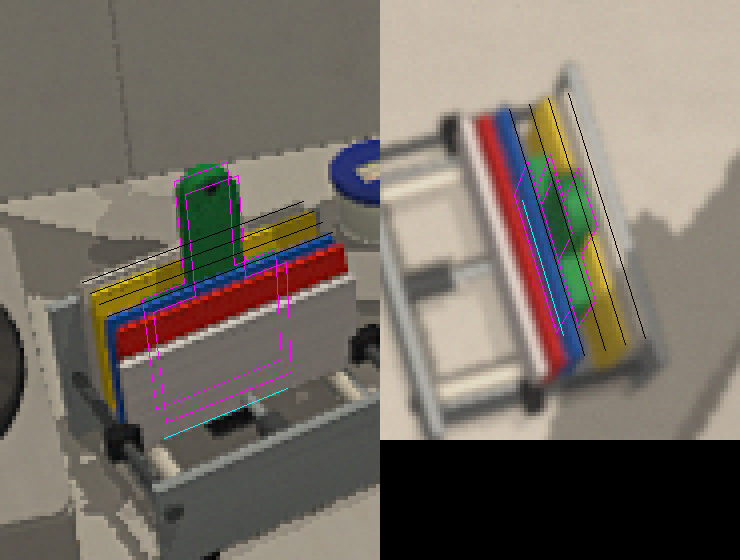

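View pics/scene9.png

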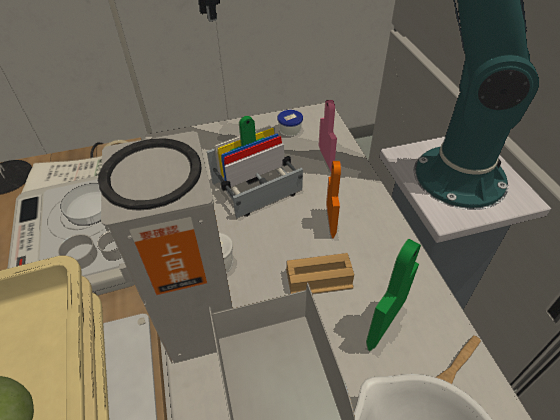

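```bash
cat > zf.py <<'E'
from h import *
S=4
blade=prism([(-7,20),(7,20),(-7,110),(7,110),(-1.5,0),(1.5,0)],-45,45)
hand=np.array([[17*np.cos(t),y,173+17*np.sin(t)] for t in np.linspace(0,np.pi,13) for y in(-7,7)]+[[s,y,105] for s in(-17,17) for y in(-7,7)])
def fit(n,c,b,x0,dims):
    m=hsvmask(cv2.imread(f'pics/{c}{n}.png'))['g'][b[1]:b[3],b[0]:b[2]]
    def cost(d):
        p=np.array(x0,float);p[dims]+=d
        o=np.zeros(((b[3]-b[1])*S,(b[2]-b[0])*S),np.uint8)
        for P in(blade,hand):hull(o,c,pose(p[0],p[1],.258,P,p[2]),1,S,b[:2])
        return np.abs(cv2.resize(o.astype(np.float32),None,fx=1/S,fy=1/S,interpolation=cv2.INTER_AREA)-m).sum()
    k=len(dims);r=minimize(cost,np.zeros(k),method='Nelder-Mead',options=dict(initial_simplex=np.vstack([np.zeros(k),4*np.eye(k)])));return r.x,r.fun,m.sum()
# blade shoulders/edges only (handle partly hidden by gripper): x,z free with true y
print('4',fit(4,'scene',(205,95,280,140),(520.2,-146.6,149),[0,2]))
print('5',fit(5,'scene',(205,100,280,140),(519.8,-147.1,126.6),[0,2]))
print('6',fit(6,'scene',(205,112,280,145),(517.9,-140.5,93.8),[0,2]))
print('9',fit(9,'scene',(225,95,270,138),(518,-139.8,6.6),[0,2]))
E
python3 zf.py
```

```text
4 (array([-3.35456896,  0.48031783]), np.float64(67.25), np.int64(1415))
5 (array([-1.69042969, -0.01318359]), np.float64(62.375), np.int64(1386))
6 (array([-0.78704834, -1.12081909]), np.float64(100.8125), np.int64(1091))
9 (array([-1.00771332, -1.14078903]), np.float64(34.3125), np.int64(291))
```

```bash
python3 -c "
from bench import env
print(env.job_done())"
```

```text
the job is handed in; nothing more can be done
None
```

The green board is in the middle of the row, handle up, resting on the hidden bar, and the job was handed in at about 22.5 s. The hand-in gave no verdict.

- **Insertion:** I gripped the board on its handle, lifted it from the stand and worked it down between the yellow and blue boards. I moved it about 7 mm along the row as the neighbours parted. The wrist force read about 8 N at the most while the neighbours were being parted.
- **Finding the bar:** With the board's lower edge about 8 mm above the table, the vertical force rose from about 0 N to 4.3, 6.4 and then 7.7 N. I stopped there, let go and moved the arm away.
- **Last pictures:** White and yellow stand on one side, blue and red on the other, all upright. The tubs, the orange and pink boards and the larger green board look unmoved.
- **Height check:** The picture puts the lower edge at about 5.5 mm, against 6.6 mm from the arm. That is within calibration error and shows no sign of the board hanging above the bar.
- **Disagreement:** Early on the two cameras differed by 2–5 mm across the board's thickness. I used a value between them, and the near-zero side forces while gripping and inserting fitted it.

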